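Pin back the sprung keeper arm and top up the pile of carving blanks

TASK

The sprung arm of the stacking board lies over a pile of two wooden blanks. Take the stop pin with the square wooden head from the rack, swing the arm off the pile against its spring and push the pin fully down into the hole in the raised block so that it keeps the arm open; then lay the loose third blank flat and squarely on top of the pile. Leave the two piled blanks squarely in their place and do not knock over the oil bottle.

Things in the scene. Friction and masses are not known exactly. Their poses are not given: they have to be found in the camera images.
- fixture: stacking board: fixed plywood plate 250 x 250 x 20 mm on the table. Origin: centre of its underside; x towards the arm's pivot end, y towards the pin hole's side, z up. In its frame (mm): pile centre (-10, -40), arm pivot (95, 35), pin hole (-9, 87). Low battens (28 mm above the table) lie along the pile's -y and -x sides, 6 mm off the blanks.
- pile_seat (a point): point on the board's top (20 mm above the table) below the middle of the pile; axes as the board's.
- pin_hole (a point): centre of the mouth of the 16 mm pin hole, in the top of a dark block 46 x 46 mm that stands up to 50 mm above the table; the hole goes straight down 40 mm from its mouth and has a 2 mm chamfer. Axes as the board's.
- keeper_pivot (a point): on the arm's vertical pivot axis, at the height of the arm's underside (54 mm above the table).
- keeper_arm (a joint): angle of the dark wooden keeper arm (rad): 0 = shut over the pile, held there by its spring; grows clockwise seen from above, over the hole's block, stop at 1.5. Shut, it points from the pivot along 215.5 degrees in the board's frame. The pin in its hole on the pile's side of the arm holds it at about 1.2. Spring 0.14 N m shut, 0.36 N m pinned (3.1 N at 115 mm); let go, it swings back at once.
- keeper_end (a point): top of the keeper arm, on its centre line, 165 mm from the pivot, at the centre of its rounded end (radius 11 mm). The arm is a bar 22 mm wide and 26 mm tall, underside 54 mm and top 80 mm above the table, free to pass over the pile and the hole's block; the bolt at its pivot reaches 88 mm.
- pin: stop pin: steel shank 12 mm thick, 80 mm long, tapered tip, below a dark wooden head 22 x 22 x 28 mm (80 to 108 mm above the tip); 90 g. Origin: middle of the tip; z towards the head, x and y square to the head's faces. Starts upright, loose in one of the rack's two holes, tip 10 mm above the table. Home in the pin hole, tip also 10 mm above the table, the head 10 mm clear of the arm's top.
- punch: plain dark steel punch, 12 mm thick, 105 mm long, without a head, in the other hole of the rack; not needed. Origin: middle of its tip.
- rack: fixed wooden block 150 x 50 x 45 mm; origin: centre of its underside, x along its length. Two 16 mm holes, 35 mm deep, at x = -45 and +45 mm.
- blank_new: the loose wooden blank, lying flat on the table: 100 x 56 x 14 mm, 60 g nominal. Origin: centre of its underside; x along its length.
- blank_mid: upper blank of the pile, same size and same origin; its underside is 34 mm and its top 48 mm above the table. The new blank goes exactly on it, long sides parallel (either way round).
- blank_low: lower blank of the pile, same size and same origin, lying on the board (underside 20 mm above the table), its length along the board's x axis.
- oil_bottle: closed amber bottle, 54 mm in diameter, 130 mm tall, standing on the table; origin: centre of its underside, z up. Not to be knocked over.

How it is judged:
By the outcome, as a careful person would: the job done as asked, in the order asked, and still so for the second after the job is handed in, with the robot touching nothing.
It also fails if it takes over 72 s, if anything falls off the work surface, if the arm or the gripper's body presses on something with over 40 N, if the wrist force passes 120 N, or if a joint passes its speed limit or range.

ROBOT

A 6-joint arm with a two-finger parallel gripper is mounted at the origin on the work surface. World frame = base frame: x ahead of the robot, y to its left, z up, the work surface at z = 0. Lengths are in mm, angles in degrees, forces in N, time in s.
With the tool pointing down it reaches from about 350 to 850 mm from the base axis. Payload 8.1 kg.
Tool frame: the origin (TCP) lies at the very end of the fingers, on their centre line; the grasp point (between the pads) lies 19 mm behind it (r.tcp_to_grasp is the distance from the TCP to the grasp point, in mm); z points along the fingers, y is the line along which they close (so a half turn about z gives the same grasp; the last joint's range is limited). The gripper opens to 93 mm and grips with 3 to 60 N. Pads are 15 mm wide; open, the fingers measure 128 mm over their backs; the gripper's body (75 mm by 188 mm) begins 65 mm behind the grasp point.
Start: joints at [-68.892, 7.471, 85.268, -0, 87.261, -4.893], TCP at [263.05, -539.268, 218.635] pointing down, gripper open.
Joint ranges: [-169.43, 169.43], [-51.17, 129.36], [1.28, 143.12], [-76.62, 256.62], [0, 156.53], [-152.29, 152.29]. Speed limits (degrees/s): [136.94, 136.94, 159.86, 180, 180, 180].

INTERFACE

Orientations are given as [roll, pitch, yaw] about the fixed x, y, z axes, in that order (R = Rz(yaw) Ry(pitch) Rx(roll)).
In Python, from plant import status, camera, calibration, r, finder gives the robot as it stands. The module is installed in compiled form; this text tells all that it offers.
- The arm moves only by the tool carry_out, never from a script. Its argument "plan" is a list of rows, each a list of 3 entries, a list of its own where there are three numbers: the closure in counts, from 0 (fully open) to 255 (shut), then the shift along the world's x, y, z in m, then the turn about the world's z in rad. A call has exactly 5 rows; each row is the pose to reach, as a shift and turn from the pose commanded when the call began; what a row does not reach only later rows make up. A row lasts 1/12 s, in which the tool goes at most 41.7 mm and 7.16 degrees, less where a joint would pass 70% of its speed; a pose out of reach is approached as far as the arm can. A call with a gripper value outside its range is refused whole. The fingers move at their own pace and stop on an object; the grip force is fixed at half the most. Time passes only in rows, so rows that repeat a pose let the fingers close, or fill a call up. It gives the time, the measured TCP pose, the force, the opening and the grip force at its end, in the units of the state.
- status.read_state(): the state, without advancing time (a new reading comes with each control period).
- camera(name): name is "side" or "top"; returns the picture (480x640x3 uint8, red, green, blue); there is no depth.
- calibration(name): a dict with "camera_matrix" (3x3 intrinsics, pixels), "k1" (the pictures are not rectified: a ray, as slopes to the right and down, at radius r is drawn at 1 + k1 r^2 times it, then the intrinsics apply), "extrinsics" (4x4, takes a point from world to camera coordinates). Camera axes: x right, y up, looking along -z (the intrinsics and any distortion apply to the point x, -y, -z); pixel columns grow to the right and rows downward; lengths in mm; the calibration is good to about 2 mm. A picture is of the moment at which its call begins. calibration takes no time and is no camera call.
- r.sign_off(): hands the job in; it is judged then, once.
Trained networks look in the newest picture that a camera, given by its name, has taken for a name from the list of things; names that differ only in an ending like _2 or _b are one class to them, and where a whole thing is asked for, a point or a joint stands for the part that bears it (a point fixed in the world has none). Each returns a list of dicts, best first, with "confidence" (0 to 1); they miss things now and then, are a little off and sometimes report something else, mostly with a low value. They report only what shows in the picture. A call takes as long as a camera call.
- finder.masks_of(camera, name): "pixels" (480x640 bool, what is visible of it) and "box" ([left, top, width, height] in pixels, round what is visible of it).
- finder.spot_point(camera, name): "uv" ([column, row] in pixels: a listed point, or the origin of a listed thing).
The state is a dict: "clock": time; "joints": joint angles; "qd": joint speeds; "effort": joint torques, N m; "tcp_pos": TCP position; "tcp_rot": TCP orientation; "ft_force": force on the tool from outside, world axes, zero at the start; "wrist_torque": the same for the moment, N m; "gripper_width": finger opening in mm; "grasp_force": force on a finger pad.
Only numpy, scipy, OpenCV 4.12 (cv2) and the standard library are available. Lean on these libraries where they do the work, as an engineer would, in place of code of your own. Each camera call takes 0.05 s, during which the arm holds its last target. There are 200 camera calls.

## Working session

There is one attempt and no reset: what is moved stays moved. The work goes in short steps, Python scripts to look and compute and a tool call to move; the robot and the scene stay as the last step left them, time stands still between calls to the robot, and variables do not carry over. Pictures are saved under pics/ and viewed, at most 10 in all, crops included, and the job is handed in when it is done.

Besides the shell and the picture viewer there is one more tool, called as name([rows], argument=value, ...), one row to a line, values as JSON. carry_out: Moves the arm, as the interface text tells. Its arguments: {"type":"object","properties":{"plan":{"type":"array"}},"required":["plan"]}

```bash
mkdir -p pics; cat > h.py <<'E'
import numpy as np, cv2
from plant import status, camera, calibration, r, finder
def ray(cam,uv):
    c=calibration(cam);K=np.array(c["camera_matrix"]);k=c["k1"];T=np.array(c["extrinsics"])
    d=np.linalg.solve(K,[uv[0],uv[1],1.]);d=d[:2]/d[2];u=d.copy()
    for _ in range(30):u=d/(1+k*(u@u))
    R=T[:3,:3];return -R.T@T[:3,3],R.T@np.array([u[0],-u[1],-1.])
def atz(cam,uv,z):
    o,d=ray(cam,uv);return o+d*(z-o[2])/d[2]
def proj(cam,p):
    c=calibration(cam);K=np.array(c["camera_matrix"]);T=np.array(c["extrinsics"])
    q=T[:3,:3]@np.array(p,float)+T[:3,3];u=np.array([q[0],-q[1]])/-q[2];u=u*(1+c["k1"]*(u@u))
    return (K@[u[0],u[1],1])[:2]
def tri(a,b):
    o1,d1=ray("top",a);o2,d2=ray("side",b)
    s=np.linalg.lstsq(np.c_[d1,-d2],o2-o1,rcond=None)[0];p,q=o1+d1*s[0],o2+d2*s[1]
    return (p+q)/2,np.linalg.norm(p-q)
def spot(cam,n):
    l=finder.spot_point(cam,n);return [(np.round(x["uv"],1),round(x["confidence"],2)) for x in l[:2]]
def mask(cam,n):
    l=finder.masks_of(cam,n);return l[0]["pixels"] if l else None
E
cat > a.py <<'E'
from h import *
np.set_printoptions(suppress=True,precision=1)
for c in("top","side"):
    cv2.imwrite(f"pics/{c}0.png",camera(c)[:,:,::-1])
    o,_=ray(c,(320,240));print(c,o,calibration(c)["k1"])
Z=dict(fixture=0,pile_seat=20,pin_hole=50,keeper_pivot=54,keeper_end=80,pin=10,punch=10,rack=0,blank_new=0,blank_mid=34,blank_low=20,oil_bottle=0)
for n,z in Z.items():
    print(n,z)
    for c in("top","side"):
        for uv,cf in spot(c,n): print("  ",c,uv,cf,atz(c,uv,z)[:2])
for n,z in dict(blank_new=14,rack=45,blank_mid=48,fixture=20).items():
    m=mask("top",n)
    if m is None: print(n,None);continue
    b=cv2.boxPoints(cv2.minAreaRect(np.argwhere(m)[:,::-1].astype(np.float32)))
    print(n,m.sum(),[np.round(atz("top",p,z)[:2],1).tolist() for p in b])
print(status.read_state())
E
python3 a.py
```

```text
top [ 297.2  -13.  1401.7] 0.015304531059826137
side [222.2 603.  641.2] -0.07712611326099433
fixture 0
   top [319.6 251.1] 0.74 [534.   25.8]
   top [466.3 259.9] 0.38 [ 520.3 -318. ]
   side [293.2 296.3] 0.71 [555.2  67.5]
   side [319.3 284.8] 0.67 [528.4  22.9]
pile_seat 20
   top [335.5 256.4] 0.84 [519.  -11.9]
   top [191.6 263.3] 0.35 [495.9 320.7]
   side [333.2 265.5] 0.78 [519.1 -12.8]
pin_hole 50
   side [294.8 297.3] 0.64 [525.9 110.1]
keeper_pivot 54
   top [308.1 204.3] 0.94 [633.4  53.4]
   top [475.  236.8] 0.53 [ 565.1 -327. ]
   side [258.6 258. ] 0.97 [623.6  60.5]
keeper_end 80
   top [348.1 264.6] 0.62 [491.6 -40.2]
   side [357.  236.3] 0.68 [486.8 -37. ]
   side [294.1 298.9] 0.52 [509.8 138.4]
pin 10
   top [473.4 240. ] 0.52 [ 566.1 -333.3]
   side [379.7 175.8] 0.86 [ 561.5 -333.1]
   side [258.1 258.8] 0.46 [653.3  22.1]
punch 10
   top [467.2 279.4] 0.5 [ 473.2 -316.9]
rack 0
   top [464.7 261.5] 0.61 [ 516.4 -314.2]
   side [394.5 188.7] 0.88 [ 518.6 -314.3]
blank_new 0
   top [189.2 261.6] 0.96 [502.7 331.5]
   side [229.1 438.1] 0.77 [501.9 335.8]
bl
[... 259 characters left out ...]
466.3, 374.9], [564.8, 342.4], [542.2, 283.2], [444.3, 316.4]]
rack 1592 [[442.9, -278.8], [599.6, -300.9], [592.9, -362.2], [436.6, -338.8]]
blank_mid 744 [[575.1, 15.6], [576.2, -41.6], [470.4, -43.3], [469.2, 13.1]]
fixture 10889 [[409.2, 156.1], [664.8, 154.7], [656.8, -105.7], [402.4, -95.4]]
{'clock': 1.5, 'joints': array([-68.9,   7.5,  85.3,   0. ,  87.3,  -4.9]), 'qd': array([-0. ,  0. ,  0.1,  0.1,  0. ,  0. ]), 'effort': array([  0. , -56. , -49.2,   0.1,   0. ,  -0. ]), 'tcp_pos': array([ 263. , -539.3,  218.6]), 'tcp_rot': array([180.,  -0.,  26.]), 'ft_force': array([0.9, 1.1, 0.6]), 'wrist_torque': array([ 0., -0.,  0.]), 'grasp_force': 0.0, 'gripper_width': 92.93014927288361}
```

View pics/top0.png

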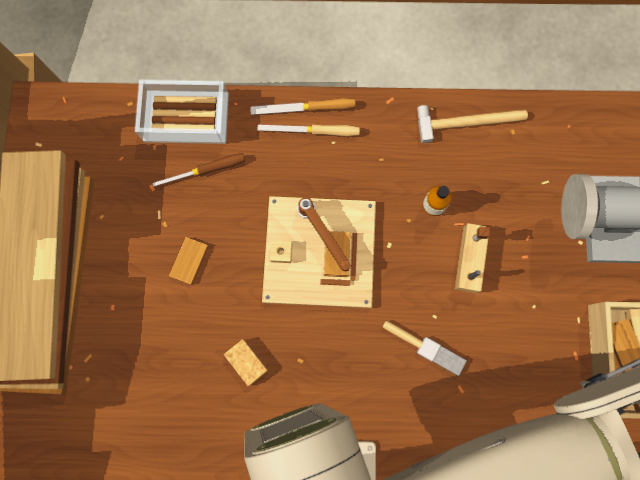

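View pics/side0.png

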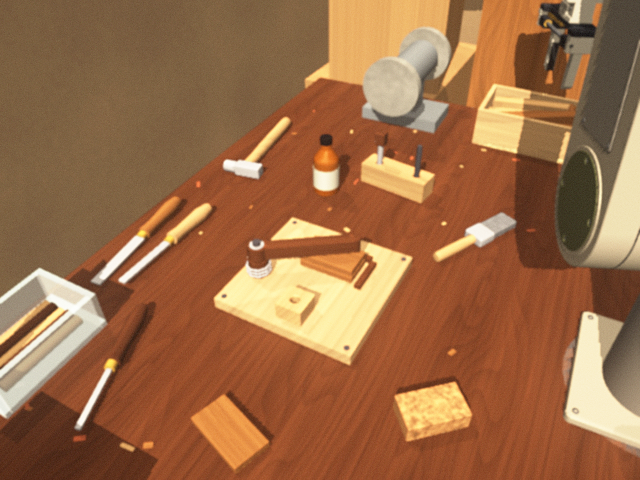

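The board is in the middle: pivot at top (306,207), block and hole near (281,251), keeper end (347,265). The pin's square head is at (483,232) at the far end of the rack and the punch at (474,274). The loose blank is at (189,261) and the bottle at (436,200).

```bash
cat > b.py <<'E'
from h import *
t=cv2.imread("pics/top0.png");s=cv2.imread("pics/side0.png")
A=cv2.resize(t[190:310,255:385],None,fx=4,fy=4,interpolation=cv2.INTER_CUBIC)
B=cv2.resize(t[215:300,450:500],None,fx=5.6,fy=5.6,interpolation=cv2.INTER_CUBIC)
im=np.zeros((600,800,3),np.uint8);im[:480,:520]=A;im[:B.shape[0],520:520+B.shape[1]]=B
cv2.imwrite("pics/crop1.png",im)
C=cv2.resize(s[210:360,210:415],None,fx=3.9,fy=3.9,interpolation=cv2.INTER_CUBIC);cv2.imwrite("pics/crop2.png",C)
E
python3 b.py
```

```text
(no output)
```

View pics/crop1.png

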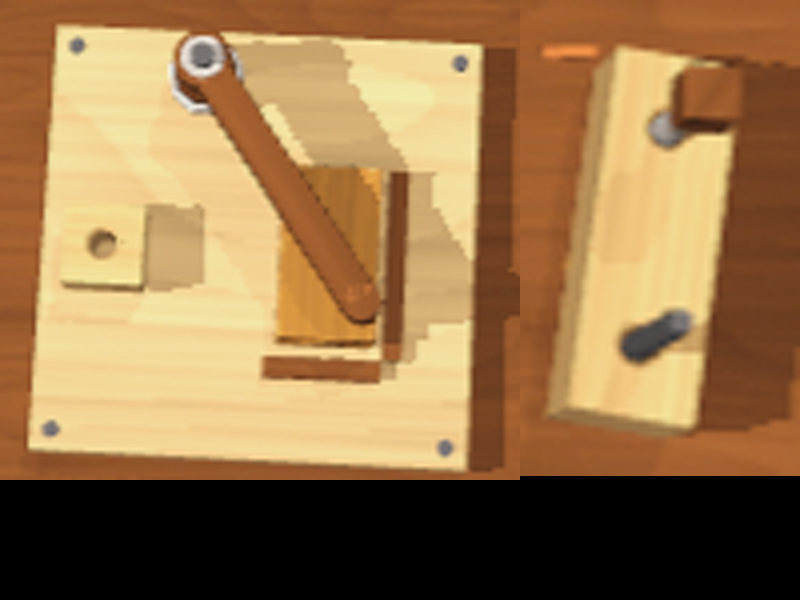

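View pics/crop2.png

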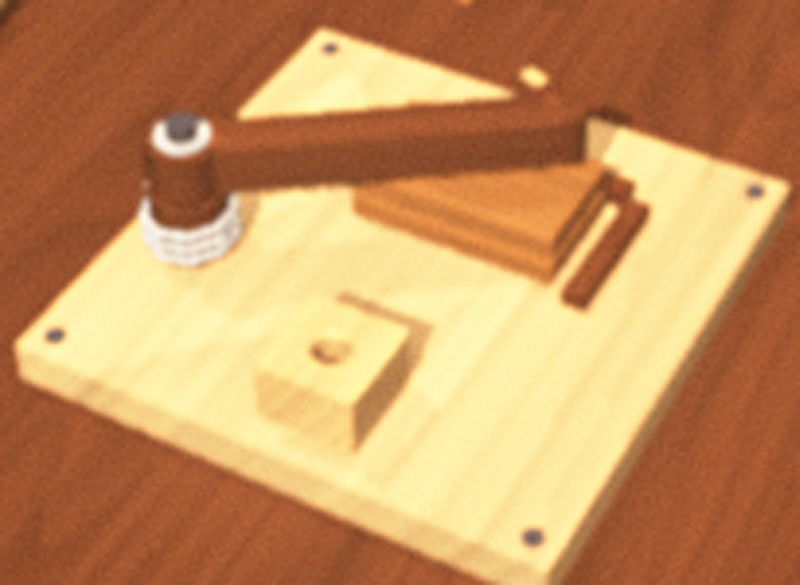

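```bash
cat > c.py <<'E'
from h import *
from scipy.optimize import least_squares
np.set_printoptions(suppress=True,precision=1)
A=lambda x,y:(254.6+x/4,189.6+y/4)
B=lambda x,y:(449.6+(x-520)/5.6,214.6+y/5.6)
C=lambda x,y:(209.6+x/3.9,209.6+y/3.9)
P=[(125,125,20),(125,-125,20),(-125,-125,20),(-125,125,20),(-9,87,50),(95,35,88)]
T=[A(57,25),A(483,45),A(467,471),A(28,450),A(102,244),A(204,54)]
S=[C(17,345),C(320,28),C(790,187),C(548,578),C(330,350),C(182,127)]
def W(p,q):
    a=p[2];return np.array([p[0]+np.cos(a)*q[0]-np.sin(a)*q[1],p[1]+np.sin(a)*q[0]+np.cos(a)*q[1],q[2]])
def fit(obs,p0):
    f=lambda p:np.concatenate([proj(c,W(p,q))-u for c,q,u in obs])
    s=least_squares(f,p0,loss="soft_l1",x_scale=[100,100,1]);return s.x,f(s.x)
ot=[("top",q,u) for q,u in zip(P,T)];os_=[("side",q,u) for q,u in zip(P,S)]
for o in(ot,os_,ot+os_):
    p,res=fit(o,[530,25,-.05]);print("board",p[:2],np.degrees(p[2]),res)
    print("  hole",W(p,(-9,87,50)),"pile",W(p,(-10,-40,48)),"pivot",W(p,(95,35,54)))
for i in range(6):
    q,e=tri(T[i],S[i]);print(i,q,round(e,1))
print("pinhead top",atz("top",B(716,94),118),"shank@rack",atz("top",B(666,127),47),"punch top",atz("top",B(681,321),115),"punch@rack",atz("top",B(640,346),45))
for x,y in((617,47),(735,70),(695,430),(570,408)):print("rack",atz("top",B(x,y),45))
for n in("pin","blank_new","rack"):
    for c in("top","side"):
        m=mask(c,n)
        if m is None:continue
        v,u=np.nonzero(m);print(n,c,m.sum(),u.min(),u.max(),v.min(),v.max())
        if n=="blank_new":
            h=cv2.convexHull(np.c_[u,v].astype(np.int32));k=cv2.approxPolyDP(h,4,True)[:,0]
            print([atz(c,x,14)[:2].round(1).tolist() for x in k])
s=cv2.imread("pics/side0.png")
cv2.imwrite("pics/crop3.png",np.hstack([cv2.resize(s[120:210,350:445],None,fx=4,fy=4,interpolation=2),cv2.resize(s[380:470,180:275],None,fx=4,fy=4,interpolation=2)]))
E
python3 c.py
```

```text
board [531.7  26. ] -1.59058614935077 [ 0.4  0.2 -0.3  0.1 -0.2  0.   0.1 -0.2  0.4 -0.1 -0.4 -0. ]
  hole [525.1 113.2  50. ] pile [520.6 -13.7  48. ] pivot [627.6  58.4  54. ]
board [530.7  26.8] -1.6151218173684156 [-0.4  0.6  0.5  0.9  0.2  0.1 -0.1 -0.6  0.3 -0.  -0.5 -0.7]
  hole [524.1 114.   50. ] pile [519.6 -12.9  48. ] pivot [626.6  59.1  54. ]
board [531.2  26.3] -1.60004049127966 [ 0.3  0.4 -0.4  0.3 -0.3  0.2 -0.   0.   0.3  0.1 -0.6  0.2 -0.5  0.3
  0.4  0.7  0.1 -0.2 -0.2 -1.   0.2 -0.3 -0.6 -0.9]
  hole [524.6 113.5  50. ] pile [520.1 -13.4  48. ] pivot [627.1  58.6  54. ]
0 [659.4 147.9  21.2] 1.8
1 [ 653.5 -103.    20.7] 0.7
2 [403.2 -96.   18.8] 0.4
3 [409.7 154.9  18. ] 0.7
4 [524.8 114.1  49.7] 0.2
5 [627.8  57.3  85. ] 1.1
pinhead top [ 564.7 -333.   118. ] shank@rack [ 565.4 -330.1   47. ] punch top [ 476.5 -318.1  115. ] punch@rack [ 475.8 -318.    45. ]
rack [ 598.7 -311.4   45. ]
rack [ 590.1 -359.2   45. ]
rack [ 442.4 -339.1   45. ]
rack [ 450.2 -289.5   45. ]
pin top 167 473 488 227 240
pin side 283 375 387 130 164
blank_new top 1132 169 208 237 284
[[540.7, 286.6], [448.6, 318.1], [466.1, 370.2], [556.3, 341.6]]
blank_new side 3233 192 268 394 473
[[445.0, 327.8], [463.4, 378.4], [559.0, 337.8], [540.6, 288.8]]
rack top 1592 455 486 224 293
rack side 2084 361 433 154 202
```

View pics/crop3.png

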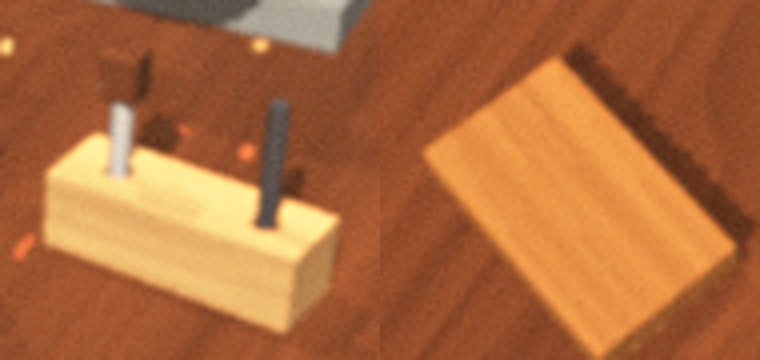

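carry_out([
  [0,[0.034,0.023,0],-0.12],
  [0,[0.067,0.046,0],-0.24],
  [0,[0.1,0.069,0],-0.36],
  [0,[0.134,0.092,0],-0.48],
  [0,[0.167,0.115,0],-0.593],
])

```text
clock: 2.22
tcp_pos: [426.7, -426.4, 218.8]
tcp_rot: [180.0, -0.0, -8.0]
ft_force: [-0.7, -0.1, -0.1]
gripper_width: 92.9
grasp_force: 0.0
```

carry_out([
  [0,[0.034,0.023,0],0],
  [0,[0.067,0.046,0],0],
  [0,[0.1,0.069,0],0],
  [0,[0.135,0.0925,0],0],
  [0,[0.135,0.0925,-0.03],0],
])

```text
clock: 2.63
tcp_pos: [569.0, -331.8, 195.7]
tcp_rot: [179.8, -0.7, -7.3]
ft_force: [2.1, -1.8, 1.5]
gripper_width: 93.2
grasp_force: 0.0
```

carry_out([
  [0,[0,0,-0.035],0],
  [0,[0,0,-0.07],0],
  [0,[0,0,-0.0965],0],
  [0,[0,0,-0.0965],0],
  [200,[0,0,-0.0965],0],
])

```text
clock: 3.05
tcp_pos: [559.2, -334.0, 90.4]
tcp_rot: [-179.9, 0.2, -7.6]
ft_force: [0.3, -1.6, 0.8]
gripper_width: 89.5
grasp_force: 0.0
```

carry_out([
  [255,[0,0,0],0],
  [255,[0,0,0],0],
  [255,[0,0,0],0],
  [255,[0,0,0],0],
  [255,[0,0,0],0],
])

```text
clock: 3.47
tcp_pos: [561.2, -335.6, 93.6]
tcp_rot: [179.9, -0.1, -7.6]
ft_force: [-0.1, 0.0, -0.2]
gripper_width: 57.7
grasp_force: 0.0
```

carry_out([
  [255,[0,0,0],0],
  [255,[0,0,0],0],
  [255,[0,0,0],0],
  [255,[0,0,0],0],
  [255,[0,0,0],0],
])

```text
clock: 3.88
tcp_pos: [560.5, -335.0, 92.0]
tcp_rot: [-180.0, 0.0, -7.6]
ft_force: [0.1, -0.1, 0.2]
gripper_width: 24.0
grasp_force: 0.0
```

carry_out([
  [255,[0,0,0],0],
  [255,[0,0,0],0],
  [255,[0,0,0],0],
  [255,[0,0,0],0],
  [255,[0,0,0],0],
])

```text
clock: 4.3
tcp_pos: [560.5, -335.0, 92.0]
tcp_rot: [-180.0, 0.0, -7.6]
ft_force: [0.2, -1.1, -0.5]
gripper_width: 21.8
grasp_force: 29.9
```

```bash
python3 -c "
from h import *
for i in range(3):
  s=status.read_state();print(s['clock'],s['tcp_pos'],s['joints'],s['ft_force'],s['gripper_width'],s['grasp_force']);x=camera('side')
cv2.imwrite('pics/s1.png',cv2.resize(x[60:240,290:470],None,fx=3,fy=3)[:,:,::-1])"
```

```text
4.3 [ 560.45427905 -334.98537175   92.04734343] [-3.53630639e+01  2.04881438e+01  8.35885149e+01 -2.32984520e-03
  7.59330553e+01  6.22460510e+01] [ 0.21196269 -1.05571604 -0.48475651] 21.785744710926288 29.92973953485489
4.35 [ 560.4814002  -334.98584215   92.06408502] [-3.53632027e+01  2.04895445e+01  8.35849290e+01  3.13150713e-04
  7.59342689e+01  6.22471481e+01] [ 0.03486952  0.3163116  -0.73444939] 21.931672216235675 29.9297833442688
4.4 [ 560.45771256 -334.96246314   92.04073568] [-3.53621064e+01  2.04882296e+01  8.35891336e+01 -7.97623068e-04
  7.59335243e+01  6.22477629e+01] [-0.24252052  0.13925435 -1.0016582 ] 21.84144186284224 29.929591119289398
```

View pics/s1.png

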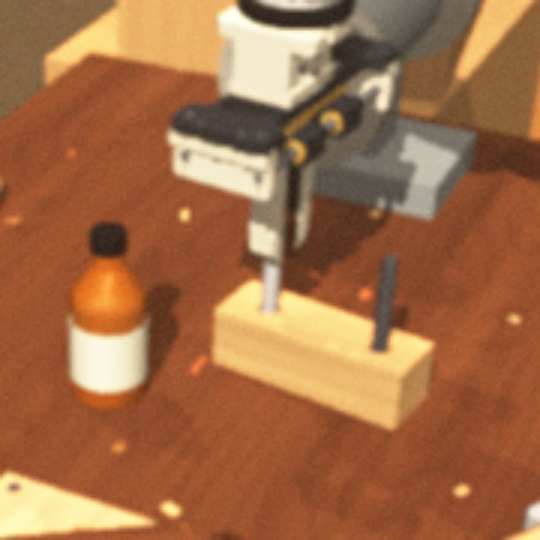

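The finger pads hold the head (270,235 in the crop), with the shank still upright in the rack hole. Now I lift.

carry_out([
  [255,[0,0,0.03],0],
  [255,[0,0,0.06],0],
  [255,[0,0,0.085],0],
  [255,[0,0.03,0.085],0],
  [255,[0,0.065,0.085],0],
])

```text
clock: 4.87
tcp_pos: [561.6, -272.2, 180.1]
tcp_rot: [179.9, -0.3, -7.8]
ft_force: [0.4, 0.9, -1.5]
gripper_width: 21.9
grasp_force: 30.0
```

carry_out([
  [255,[0,0.035,0],0],
  [255,[-0.003,0.07,0],0],
  [255,[-0.006,0.105,0],0],
  [255,[-0.009,0.14,0],0],
  [255,[-0.012,0.17,0],0],
])

```text
clock: 5.28
tcp_pos: [548.1, -97.8, 177.1]
tcp_rot: [-180.0, -0.0, -7.6]
ft_force: [-0.1, 0.4, -1.2]
gripper_width: 21.9
grasp_force: 30.0
```

carry_out([
  [255,[0,0.025,0],0],
  [255,[0,0.05,0],0],
  [255,[0,0.06,0],0],
  [255,[0,0.06,0],0],
  [255,[0,0.06,0],0],
])

```text
clock: 5.7
tcp_pos: [548.6, -40.2, 177.2]
tcp_rot: [180.0, -0.0, -7.5]
ft_force: [1.2, -0.0, -1.4]
gripper_width: 22.0
grasp_force: 30.0
```

```bash
cat > d.py <<'E'
from h import *
s=status.read_state();print(s['clock'],s['tcp_pos'],s['tcp_rot'],s['ft_force'],s['gripper_width'],s['grasp_force']);x=camera('side');t=camera('top')
print(spot('side','pin'),spot('top','pin'))
p=s['tcp_pos'];print(proj('side',p-[0,0,82]),proj('side',p-[0,0,30]),proj('top',p-[0,0,82]))
u=proj('side',p-[0,0,40]).astype(int)
X=cv2.resize(x[u[1]-50:u[1]+50,u[0]-50:u[0]+50],None,fx=6,fy=6,interpolation=2)
cv2.imwrite('pics/s2.png',X[:,:,::-1]);print(u-50)
m=mask('side','pin')
if m is not None:
    v,w=np.nonzero(m);print([(r_,w[v==r_].mean().round(1),(v==r_).sum()) for r_ in range(v.min(),v.max()+1,3)])
E
python3 d.py
```

```text
5.7 [548.60098995 -40.23192172 177.17904673] [ 1.79967166e+02 -1.05508508e-02 -7.54118653e+00] [ 1.15630349 -0.03939965 -1.42882431] 22.035817922848967 29.99872237443924
[(array([295.3, 298.8]), 0.69), (array([324. , 220.8]), 0.65)] []
[325.10914378 218.21472212] [325.01293986 193.12395389] [348.70274419 237.96337632]
[275 148]
[(162, np.float64(326.5), np.int64(4)), (165, np.float64(328.0), np.int64(7)), (168, np.float64(328.0), np.int64(7)), (171, np.float64(328.0), np.int64(7)), (174, np.float64(328.0), np.int64(7)), (177, np.float64(328.0), np.int64(7)), (180, np.float64(326.0), np.int64(3)), (183, np.float64(nan), np.int64(0)), (186, np.float64(322.0), np.int64(7)), (189, np.float64(322.0), np.int64(7)), (192, np.float64(322.0), np.int64(7)), (195, np.float64(322.0), np.int64(7)), (198, np.float64(322.0), np.int64(7)), (201, np.float64(322.0), np.int64(7)), (204, np.float64(322.0), np.int64(7)), (207, np.float64(322.0), np.int64(7)), (210, np.float64(322.0), np.int64(7)), (213, np.float64(322.0), np.int64(7)), (216, np.float64(322.0), np.int64(7))]d.py:10: RuntimeWarning: Mean of empty slice.
  v,w=np.nonzero(m);print([(r_,w[v==r_].mean().round(1),(v==r_).sum()) for r_ in range(v.min(),v.max()+1,3)])
  ret = ret.dtype.type(ret / rcount)
```

View pics/s2.png

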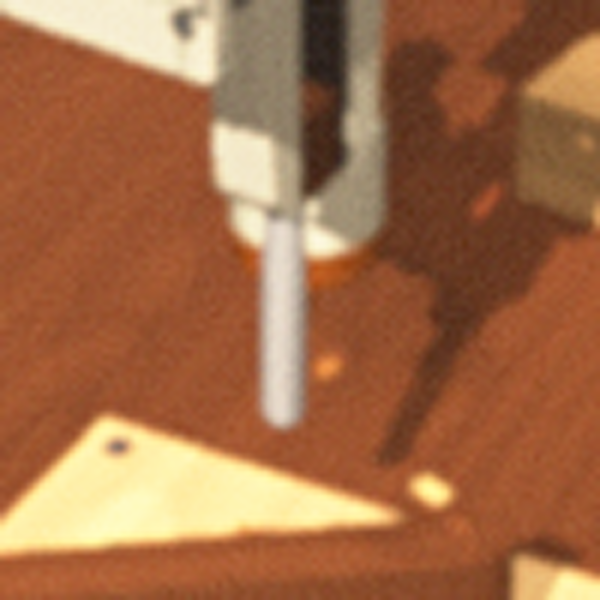

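The shank hangs vertical at (321.7,219.6), about 3.4 px (+x) off the TCP axis. I'll descend here, on the open side of the arm.

carry_out([
  [255,[0,0,-0.02],0],
  [255,[0,0,-0.038],0],
  [255,[0,0,-0.038],0],
  [255,[0,0,-0.038],0],
  [255,[0,0,-0.038],0],
])

```text
clock: 6.37
tcp_pos: [548.9, -40.5, 140.0]
tcp_rot: [180.0, -0.0, -7.6]
ft_force: [-0.0, -0.3, 0.4]
gripper_width: 21.5
grasp_force: 30.0
```

```bash
cat > e.py <<'E'
from h import *
np.set_printoptions(suppress=True,precision=4)
s=status.read_state();p=s['tcp_pos'];yw=s['tcp_rot'][2];print(p,yw)
g=(proj('side',p+[10,0,-60])-proj('side',p-[0,0,60]));print('px per 10mm x',g)
off=34/g[0]*-1 if g[0]<0 else 34/g[0];print('off',off)
B=np.array([531.2,26.3]);a=np.radians(-1.6);R=np.array([[np.cos(a),-np.sin(a)],[np.sin(a),np.cos(a)]])
d=lambda y:off*np.array([np.cos(np.radians(y)),np.sin(np.radians(y))])
piv=B+R@[95,35];hole=B+R@[-9,87]
def pol(v):return np.hypot(*v),np.degrees(np.arctan2(v[1],v[0]))%360
r0,t0=pol(p[:2]+d(yw)-piv);r1,t1=pol(hole-piv);print(r0,t0,r1,t1)
prev=p[:2];N=20
for i in range(1,N+1):
    f=i/N;th=np.radians(t0+(t1-t0)*f);rr=r0+(r1-r0)*min(1,2*f);y=yw+(-35-yw)*f
    w=piv+rr*np.array([np.cos(th),np.sin(th)])-d(y)
    print((w-prev)/1000,round(np.radians(y-yw),3))
    if i%5==0:prev=w;yw0=y;print('--',w,y)
E
python3 e.py
```

```text
[548.8644 -40.5137 139.9886] -7.647316893080766
px per 10mm x [-5.1292 -1.5755]
off 6.62872968388685
123.07593143152738 234.3652464296199 116.27553482998907 151.83494882292203
[-0.0066  0.0061] -0.024
[-0.0126  0.0126] -0.048
[-0.0182  0.0195] -0.072
[-0.0232  0.0268] -0.095
[-0.0277  0.0343] -0.119
-- [521.1954  -6.1663] -14.485487669810574
[-0.0039  0.0078] -0.143
[-0.0072  0.0159] -0.167
[-0.0099  0.0241] -0.191
[-0.012   0.0324] -0.215
[-0.0135  0.0409] -0.239
-- [507.7158  34.69  ] -21.32365844654038
[-0.0015  0.0084] -0.263
[-0.0025  0.0168] -0.286
[-0.0028  0.0253] -0.31
[-0.0026  0.0338] -0.334
[-0.0017  0.0423] -0.358
-- [506.0241  77.0047] -28.161829223270193
[0.0015 0.0084] -0.382
[0.0035 0.0167] -0.406
[0.0062 0.0248] -0.43
[0.0094 0.0327] -0.454
[0.0132 0.0403] -0.477
-- [519.2028 117.3195] -35.0
```

carry_out([
  [255,[-0.0066,0.0061,0],-0.024],
  [255,[-0.0126,0.0126,0],-0.048],
  [255,[-0.0182,0.0195,0],-0.072],
  [255,[-0.0232,0.0268,0],-0.095],
  [255,[-0.0277,0.0343,0],-0.119],
])

```text
clock: 6.78
tcp_pos: [521.7, -6.2, 141.0]
tcp_rot: [180.0, -0.2, -14.5]
ft_force: [-0.4, -2.0, -1.0]
gripper_width: 21.8
grasp_force: 30.0
```

carry_out([
  [255,[-0.0039,0.0078,0],-0.024],
  [255,[-0.0072,0.0159,0],-0.048],
  [255,[-0.0099,0.0241,0],-0.072],
  [255,[-0.012,0.0324,0],-0.096],
  [255,[-0.0135,0.0409,0],-0.12],
])

```text
clock: 7.2
tcp_pos: [508.1, 34.8, 141.0]
tcp_rot: [180.0, -0.1, -21.4]
ft_force: [-0.4, -2.4, -0.6]
gripper_width: 21.6
grasp_force: 30.0
```

carry_out([
  [255,[-0.0015,0.0084,0],-0.024],
  [255,[-0.0025,0.0168,0],-0.048],
  [255,[-0.0028,0.0253,0],-0.072],
  [255,[-0.0026,0.0338,0],-0.096],
  [255,[-0.0017,0.0423,0],-0.12],
])

```text
clock: 7.62
tcp_pos: [506.9, 77.1, 141.1]
tcp_rot: [-180.0, -0.2, -28.3]
ft_force: [-0.2, -3.0, -1.2]
gripper_width: 21.4
grasp_force: 30.0
```

carry_out([
  [255,[0.0015,0.0084,0],-0.024],
  [255,[0.0035,0.0167,0],-0.048],
  [255,[0.0062,0.0248,0],-0.072],
  [255,[0.0094,0.0327,0],-0.096],
  [255,[0.0132,0.0403,0],-0.12],
])

```text
clock: 8.03
tcp_pos: [519.9, 117.4, 141.0]
tcp_rot: [-180.0, -0.1, -35.1]
ft_force: [-0.5, -3.2, -0.6]
gripper_width: 21.5
grasp_force: 30.0
```

```bash
cat > f.py <<'E'
from h import *
import sys
s=status.read_state();p=s['tcp_pos'];print(s['clock'],p,s['tcp_rot'],s['ft_force'],s['gripper_width'],s['grasp_force'])
x=camera('side');t=camera('top')
print('side tip exp',proj('side',p-[0,0,82]),'hole',proj('side',[524.6,113.5,50]),spot('side','pin'),spot('side','pin_hole'),spot('side','keeper_end'),spot('top','keeper_end'))
X=cv2.resize(x[220:340,230:350],None,fx=5,fy=5,interpolation=2)
cv2.imwrite(f'pics/{sys.argv[1]}.png',X[:,:,::-1])
E
python3 f.py s3
```

```text
8.0333 [519.90108374 117.37871848 140.98077238] [-1.79980312e+02 -1.47497740e-01 -3.51399663e+01] [-0.49731673 -3.17047657 -0.58106736] 21.533250016532385 30.003589689731598
side tip exp [295.63848445 297.52425999] hole [294.44505372 298.99190107] [(array([294.5, 296.1]), 0.61)] [(array([292.3, 294.4]), 0.8)] [(array([295.9, 310.6]), 0.93), (array([258.2, 258. ]), 0.67)] [(array([263.2, 260.6]), 0.67)]
```

View pics/s3.png

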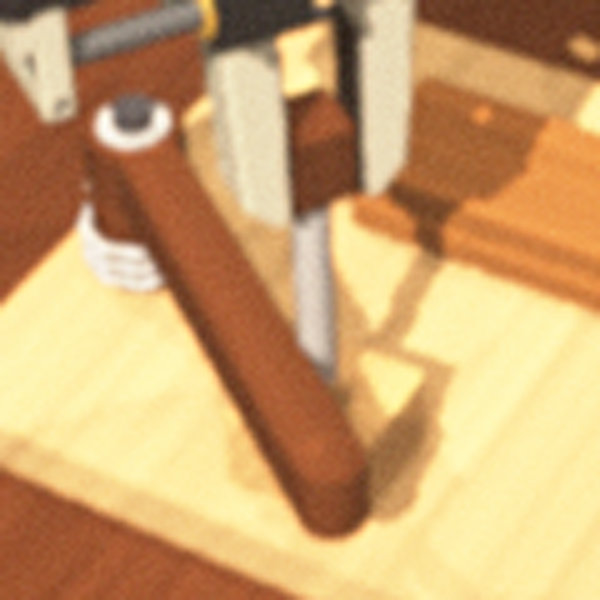

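The arm stands open, held by the shank. The shank runs from (291.9,262.9) to (293.5,294.9) in side pixels, and the tip is hidden behind the arm.

```bash
python3 -c "
from h import *
np.set_printoptions(suppress=True,precision=2)
s=status.read_state();p=s['tcp_pos'];y=np.radians(s['tcp_rot'][2])
for z in (139,100,70,57): print(z,'hole',proj('side',[524.6,113.5,z]),'sidehole',proj('side',[524.1,114,z]),'o4.5',proj('side',[p[0]+4.5*np.cos(y),p[1]+4.5*np.sin(y),z]),'o6.6',proj('side',[p[0]+6.6*np.cos(y),p[1]+6.6*np.sin(y),z]))
x=camera('side').astype(int);h=x[255:300,275:312]
for r_ in range(264,296,3):
    row=x[r_,270:312];g=np.where((abs(row[:,0]-row[:,2])<45)&(row[:,0]>90))[0]+270;print(r_,g.min() if len(g) else 0,g.max() if len(g) else 0,len(g),end=' | ')
t=camera('top');cv2.imwrite('pics/t3.png',cv2.resize(t[200:290,250:340],None,fx=6,fy=6,interpolation=2)[:,:,::-1])
"
```

```text
139 hole [291.96 255.96] sidehole [292.09 256.27] o4.5 [292.77 256.82] o6.6 [292.15 255.98]
100 hole [293.09 275.59] sidehole [293.22 275.9 ] o4.5 [293.88 276.46] o6.6 [293.27 275.61]
70 hole [293.92 289.86] sidehole [294.04 290.17] o4.5 [294.68 290.73] o6.6 [294.09 289.87]
57 hole [294.26 295.83] sidehole [294.39 296.14] o4.5 [295.02 296.7 ] o6.6 [294.43 295.84]
264 290 295 6 | 267 290 295 6 | 270 290 295 6 | 273 290 295 6 | 276 290 296 7 | 279 290 296 7 | 282 291 296 6 | 285 291 296 6 | 288 291 296 6 | 291 293 296 4 | 294 295 296 2 |
```

carry_out([
  [255,[0,0,-0.003],0],
  [255,[0,0,-0.006],0],
  [255,[0,0,-0.009],0],
  [255,[0,0,-0.012],0],
  [255,[0,0,-0.015],0],
])

```text
clock: 8.85
tcp_pos: [519.0, 117.4, 123.9]
tcp_rot: [180.0, -0.0, -35.1]
ft_force: [-0.9, -5.0, 1.9]
gripper_width: 21.7
grasp_force: 30.0
```

carry_out([
  [255,[0,0,-0.004],0],
  [255,[0,0,-0.008],0],
  [255,[0,0,-0.012],0],
  [255,[0,0,-0.016],0],
  [255,[0,0,-0.02],0],
])

```text
clock: 9.27
tcp_pos: [519.3, 117.2, 104.0]
tcp_rot: [180.0, -0.1, -35.1]
ft_force: [0.1, -6.2, 2.6]
gripper_width: 21.7
grasp_force: 30.0
```

carry_out([
  [255,[0,0,-0.003],0],
  [255,[0,0,-0.006],0],
  [255,[0,0,-0.008],0],
  [255,[0,0,-0.01],0],
  [255,[0,0,-0.01],0],
])

```text
clock: 9.68
tcp_pos: [519.3, 117.1, 93.8]
tcp_rot: [180.0, -0.1, -35.1]
ft_force: [0.4, -5.2, -1.4]
gripper_width: 21.9
grasp_force: 30.0
```

carry_out([
  [255,[0,0,-0.0008],0],
  [255,[0,0,-0.0015],0],
  [255,[0,0,-0.002],0],
  [255,[0,0,-0.0025],0],
  [255,[0,0,-0.0025],0],
])

```text
clock: 10.1
tcp_pos: [519.4, 117.1, 91.9]
tcp_rot: [180.0, -0.1, -35.1]
ft_force: [-0.6, -6.9, 4.2]
gripper_width: 21.9
grasp_force: 30.0
```

carry_out([
  [255,[0,0,-0.0005],0],
  [255,[0,0,-0.001],0],
  [255,[0,0,-0.001],0],
  [255,[0,0,-0.001],0],
  [255,[0,0,-0.001],0],
])

```text
clock: 10.52
tcp_pos: [519.6, 117.1, 91.8]
tcp_rot: [-180.0, -0.1, -35.1]
ft_force: [-3.2, -7.5, 10.2]
gripper_width: 22.1
grasp_force: 30.0
```

carry_out([
  [130,[0,0,0.001],0],
  [130,[0,0,0.001],0],
  [130,[0,0,0.001],0],
  [130,[0,0,0.001],0],
  [130,[0,0,0.001],0],
])

```text
clock: 10.93
tcp_pos: [518.7, 118.2, 91.3]
tcp_rot: [-180.0, 0.0, -35.0]
ft_force: [0.7, 0.4, 0.6]
gripper_width: 44.6
grasp_force: 0.0
```

carry_out([
  [130,[0,0,0.02],0],
  [130,[0,0,0.05],0],
  [130,[0,0,0.08],0],
  [0,[0,0,0.1],0],
  [0,[0,0.03,0.11],0.1],
])

```text
clock: 11.35
tcp_pos: [520.9, 145.1, 205.5]
tcp_rot: [-179.9, -0.3, -29.6]
ft_force: [0.3, 0.2, 0.6]
gripper_width: 54.8
grasp_force: 0.0
```

carry_out([
  [0,[0,0.04,0],0.06],
  [0,[0,0.08,0],0.12],
  [0,[0,0.11,0],0.2],
  [0,[0,0.13,0],0.2],
  [0,[0,0.13,0],0.2],
])

```text
clock: 11.77
tcp_pos: [518.0, 281.9, 201.2]
tcp_rot: [-179.9, 0.1, -17.6]
ft_force: [0.1, -0.4, -0.1]
gripper_width: 87.6
grasp_force: 0.0
```

```bash
cat > g.py <<'E'
from h import *
np.set_printoptions(suppress=True,precision=2)
s=status.read_state();print(s['clock'],s['tcp_pos'],s['tcp_rot'],s['gripper_width'])
x=camera('side');t=camera('top')
A=cv2.resize(t[190:310,160:385],None,fx=3.5,fy=3.5,interpolation=2)[:,:,::-1]
B=cv2.resize(x[225:330,240:400],None,fx=1.7,fy=1.7,interpolation=2)[:,:,::-1]
im=np.zeros((600,800,3),np.uint8);im[:420,:787]=A;im[421:421+B.shape[0],:B.shape[1]]=B
B=x[380:480,150:350,::-1];B=cv2.resize(B,None,fx=1.7,fy=1.7);im[421:421+B.shape[0],300:300+B.shape[1]]=B
cv2.imwrite('pics/t4.png',im)
for c in('top','side'):print(c,spot(c,'pin'),spot(c,'blank_mid'),spot(c,'blank_new'),spot(c,'keeper_end'))
print('exp pin tip',proj('side',[524.6,113.5,10]),'pile exp corners top',[proj('top',q) for q in ((570.6,12.9,48),(572.2-3.2,-43,48),(469,-39.9,48),(470.7,16,48))])
E
python3 g.py
```

```text
11.7667 [517.97 281.87 201.24] [-179.92    0.05  -17.63] 87.6205389998997Traceback (most recent call last):
  File "g.py", line 7, in <module>
    im=np.zeros((600,800,3),np.uint8);im[:420,:787]=A;im[421:421+B.shape[0],:B.shape[1]]=B
                                      ~~^^^^^^^^^^^
ValueError: could not broadcast input array from shape (420,788,3) into shape (420,787,3)
```

```bash
sed -i 's/:787/:788/' g.py; python3 g.py
```

```text
11.8667 [518.46 278.38 201.16] [179.97   0.03 -17.78] 91.95010833873903
top [(array([279.6, 251.4]), 0.55)] [(array([334.8, 253.9]), 0.91)] [] [(array([261.5, 259.5]), 0.74)]
side [] [(array([330.5, 257.9]), 0.68)] [(array([231.4, 437.4]), 0.61)] [(array([301.8, 308.4]), 0.82)]
exp pin tip [295.46 316.41] pile exp corners top [array([325.13, 231.94]), array([349.56, 233.11]), array([347.5 , 276.59]), array([322.72, 275.32])]
```

View pics/t4.png

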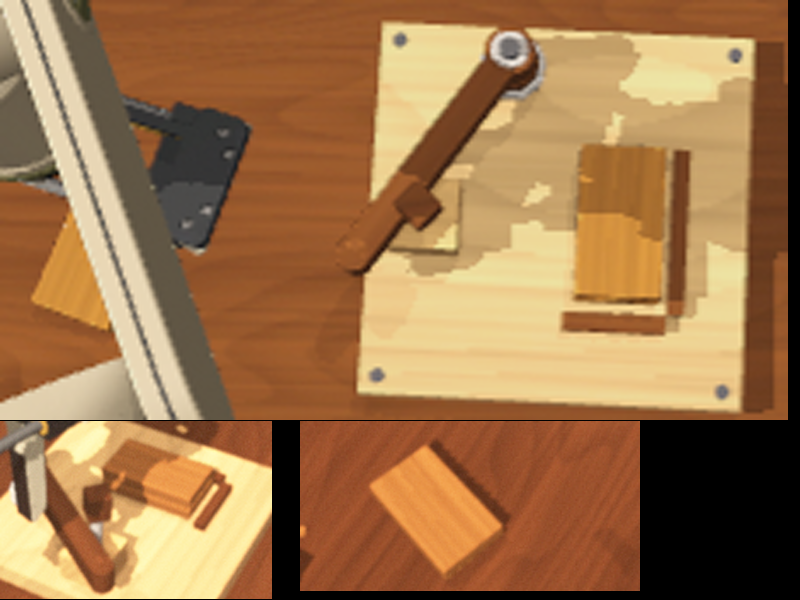

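The pin is home, with its head beside the arm at crop (417,202). The arm is open and the pile is square at crop (620,224). The loose blank is unmoved.

```bash
cat > k.py <<'E'
from h import *
from scipy.optimize import least_squares
np.set_printoptions(suppress=True,precision=2)
def W(p,q):
    a=p[2];return np.array([p[0]+np.cos(a)*q[0]-np.sin(a)*q[1],p[1]+np.sin(a)*q[0]+np.cos(a)*q[1],q[2]])
def fit(obs,p0):
    f=lambda p:np.concatenate([proj(c,W(p,q))-u for c,q,u in obs])
    s=least_squares(f,p0,loss="soft_l1",x_scale=[100,100,1]);return s.x,f(s.x)
Q=lambda z:[(50,28,z),(50,-28,z),(-50,-28,z),(-50,28,z)]
S=lambda x,y:(179.6+(x-380)/4,379.6+y/4)
# blank_new side corners: order +x+y, +x-y, -x-y, -x+y
sn=[S(425,152),S(557,57),S(735,248),S(600,352)]
tn=[proj('top',(x,y,14)) for x,y in((556.3,341.6),(540.7,286.6),(448.6,318.1),(466.1,370.2))]
S2=lambda x,y:(239.6+x/1.7,224.6+(y-421)/1.7)
T=lambda x,y:(159.6+x/3.5,189.6+y/3.5)
tm=[T(582,146),T(667,149),T(661,299),T(573,296)]
for n,o,p0 in(("new side",[("side",q,u) for q,u in zip(Q(14),sn)],[503,330,-.32]),("new top",[("top",q,u) for q,u in zip(Q(14),tn)],[503,330,-.32]),("mid top",[("top",q,u) for q,u in zip(Q(48),tm)],[520,-13,-.03])):
    p,e=fit(o,p0);print(n,p[:2],np.degrees(p[2]),e)
E
python3 k.py
```

```text
new side [503.56 331.01] -19.51115434566423 [-0.73 -0.26  0.12 -0.54  0.92 -0.38 -0.22  1.64]
new top [503.08 329.1 ] -17.913256454587223 [ 0.61 -1.23 -0.17 -0.57  0.07  0.74 -0.46  0.84]
mid top [522.32 -15.11] -1.5088380280296185 [-0.15 -0.41  0.03 -0.15 -0.11  0.43  0.23  0.11]
```

carry_out([
  [0,[-0.0153,0.03,-0.01],-0.012],
  [0,[-0.0153,0.0514,-0.03],-0.012],
  [0,[-0.0153,0.0514,-0.07],-0.012],
  [0,[-0.0153,0.0514,-0.105],-0.012],
  [0,[-0.0153,0.0514,-0.13],-0.012],
])

```text
clock: 12.78
tcp_pos: [502.0, 328.8, 68.3]
tcp_rot: [179.9, 0.1, -18.5]
ft_force: [-1.0, -0.7, -0.8]
gripper_width: 92.7
grasp_force: 0.0
```

carry_out([
  [0,[0,0,-0.02],0],
  [0,[0,0,-0.04],0],
  [0,[0,0,-0.052],0],
  [0,[0,0,-0.052],0],
  [0,[0,0,-0.052],0],
])

```text
clock: 13.2
tcp_pos: [503.3, 328.9, 19.5]
tcp_rot: [180.0, 0.0, -18.6]
ft_force: [-0.2, -0.7, 0.6]
gripper_width: 93.1
grasp_force: 0.0
```

carry_out([
  [0,[0,0.0005,-0.008],0],
  [0,[0,0.0005,-0.016],0],
  [0,[0,0.0005,-0.016],0],
  [255,[0,0.0005,-0.016],0],
  [255,[0,0.0005,-0.016],0],
])

```text
clock: 13.62
tcp_pos: [503.7, 329.8, 4.0]
tcp_rot: [-180.0, -0.0, -18.6]
ft_force: [0.5, 0.7, -0.6]
gripper_width: 84.0
grasp_force: 0.0
```

carry_out([
  [255,[0,0,0],0],
  [255,[0,0,0],0],
  [255,[0,0,0],0],
  [255,[0,0,0],0],
  [255,[0,0,0],0],
])

```text
clock: 14.03
tcp_pos: [503.6, 329.7, 3.8]
tcp_rot: [-180.0, -0.0, -18.5]
ft_force: [-0.0, -0.7, 1.0]
gripper_width: 55.4
grasp_force: 30.0
```

carry_out([
  [255,[0,0,0],0],
  [255,[0,0,0],0],
  [255,[0,0,0],0],
  [255,[0,0,0],0],
  [255,[0,0,0],0],
])

```text
clock: 14.45
tcp_pos: [503.7, 329.8, 3.8]
tcp_rot: [-180.0, -0.0, -18.6]
ft_force: [-1.0, 0.4, 1.8]
gripper_width: 55.7
grasp_force: 30.0
```

carry_out([
  [255,[0,0,0.03],0],
  [255,[0,0,0.065],0],
  [255,[0,0,0.1],0],
  [255,[0,0,0.135],0],
  [255,[0,0,0.17],0],
])

```text
clock: 14.87
tcp_pos: [503.0, 329.4, 174.8]
tcp_rot: [180.0, 0.0, -18.6]
ft_force: [1.0, 1.2, -1.3]
gripper_width: 55.5
grasp_force: 30.0
```

carry_out([
  [255,[0.002,-0.03,0],0.05],
  [255,[0.004,-0.065,0],0.1],
  [255,[0.006,-0.1,0],0.15],
  [255,[0.008,-0.135,0],0.2],
  [255,[0.009,-0.17,0],0.25],
])

```text
clock: 15.28
tcp_pos: [512.2, 158.2, 173.3]
tcp_rot: [180.0, 0.0, -4.1]
ft_force: [0.2, -1.4, 0.7]
gripper_width: 55.2
grasp_force: 30.0
```

carry_out([
  [255,[0.002,-0.035,0],0.02],
  [255,[0.004,-0.07,0],0.047],
  [255,[0.006,-0.105,0],0.047],
  [255,[0.008,-0.14,0],0.047],
  [255,[0.0085,-0.165,0],0.047],
])

```text
clock: 15.7
tcp_pos: [520.7, -8.0, 173.4]
tcp_rot: [180.0, 0.0, -1.6]
ft_force: [-0.0, 0.0, -1.1]
gripper_width: 55.9
grasp_force: 30.0
```

carry_out([
  [255,[0,0,0],0],
  [255,[0,0,0],0],
  [255,[0,0,0],0],
  [255,[0,0,0],0],
  [255,[0,0,0],0],
])

```text
clock: 16.12
tcp_pos: [521.0, -4.1, 173.5]
tcp_rot: [-180.0, 0.0, -1.4]
ft_force: [0.3, -0.5, 0.0]
gripper_width: 55.8
grasp_force: 30.0
```

carry_out([
  [255,[0,-0.0098,-0.02],-0.002],
  [255,[0,-0.0098,-0.05],-0.002],
  [255,[0,-0.0098,-0.08],-0.002],
  [255,[0,-0.0098,-0.104],-0.002],
  [255,[0,-0.0098,-0.104],-0.002],
])

```text
clock: 16.53
tcp_pos: [516.7, -13.6, 63.9]
tcp_rot: [-179.9, 0.5, -1.6]
ft_force: [-0.5, 0.2, -1.8]
gripper_width: 55.5
grasp_force: 30.0
```

```bash
cat > m.py <<'E'
from h import *
import sys
s=status.read_state();print(s['clock'],s['tcp_pos'],s['tcp_rot'],s['gripper_width'])
x=camera('side');t=camera('top')
im=np.hstack([cv2.resize(x[195:315,270:400],None,fx=4,fy=4,interpolation=2),cv2.resize(t[215:295,310:366],None,fx=4.95,fy=6,interpolation=2)])
print(im.shape);cv2.imwrite(f'pics/{sys.argv[1]}.png',im[:,:,::-1])
E
python3 m.py m1
```

```text
16.5333 [516.70625002 -13.5844474   63.94138964] [-179.94008253    0.52686979   -1.56772264] 55.49662918969093
(480, 797, 3)
```

View pics/m1.png

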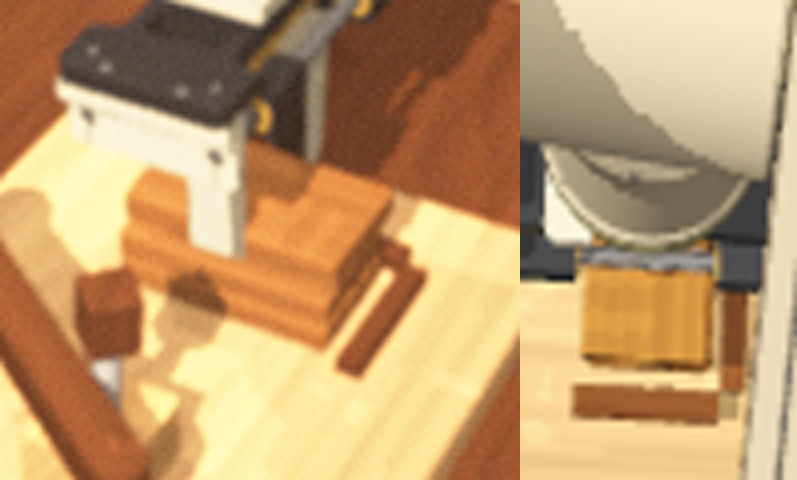

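The new blank sits about 12 mm above the pile, parallel to it. The pin and arm are undisturbed behind it. I'll settle, then lower.

carry_out([
  [255,[0,0,0],0],
  [255,[0,0,-0.002],0],
  [255,[0,0,-0.004],0],
  [255,[0,0,-0.006],0],
  [255,[0,0,-0.006],0],
])

```text
clock: 17.05
tcp_pos: [521.3, -15.2, 63.9]
tcp_rot: [180.0, -0.0, -1.7]
ft_force: [-0.1, -0.9, -1.0]
gripper_width: 55.6
grasp_force: 30.0
```

carry_out([
  [255,[0.0003,0.0009,-0.003],0],
  [255,[0.0003,0.0009,-0.006],0],
  [255,[0.0003,0.0009,-0.008],0],
  [255,[0.0003,0.0009,-0.01],0],
  [255,[0.0003,0.0009,-0.01],0],
])

```text
clock: 17.47
tcp_pos: [520.8, -14.2, 52.9]
tcp_rot: [-180.0, 0.1, -1.7]
ft_force: [-0.1, 0.2, 0.1]
gripper_width: 55.3
grasp_force: 30.0
```

carry_out([
  [255,[0,0,-0.0005],0],
  [255,[0,0,-0.001],0],
  [255,[0,0,-0.001],0],
  [255,[0,0,-0.001],0],
  [255,[0,0,-0.001],0],
])

```text
clock: 17.88
tcp_pos: [521.4, -14.2, 52.7]
tcp_rot: [180.0, -0.0, -1.7]
ft_force: [-0.1, 0.1, -0.4]
gripper_width: 55.7
grasp_force: 30.0
```

carry_out([
  [255,[0,0,-0.0005],0],
  [255,[0,0,-0.001],0],
  [255,[0,0,-0.001],0],
  [255,[0,0,-0.001],0],
  [255,[0,0,-0.001],0],
])

```text
clock: 18.3
tcp_pos: [521.5, -14.3, 51.8]
tcp_rot: [180.0, -0.0, -1.7]
ft_force: [-0.8, 0.6, 1.0]
gripper_width: 55.8
grasp_force: 30.0
```

Contact begins. I release with a modest opening first, then lift.

carry_out([
  [60,[0,0,0],0],
  [60,[0,0,0],0],
  [60,[0,0,0],0],
  [60,[0,0,0],0],
  [60,[0,0,0],0],
])

```text
clock: 18.72
tcp_pos: [521.2, -14.2, 51.5]
tcp_rot: [-180.0, 0.0, -1.7]
ft_force: [-0.3, 0.6, -0.2]
gripper_width: 70.9
grasp_force: 0.0
```

carry_out([
  [60,[0,0,0.01],0],
  [60,[0,0,0.04],0],
  [60,[0,0,0.075],0],
  [60,[0,0,0.11],0],
  [60,[0,0,0.14],0],
])

```text
clock: 19.13
tcp_pos: [521.6, -14.2, 194.9]
tcp_rot: [180.0, -0.1, -1.7]
ft_force: [0.1, -0.3, 0.8]
gripper_width: 71.4
grasp_force: 0.0
```

carry_out([
  [60,[0,-0.035,0.01],0],
  [60,[0,-0.07,0.01],0],
  [60,[0,-0.105,0.01],0],
  [60,[0,-0.14,0.01],0],
  [60,[0,-0.17,0.01],0],
])

```text
clock: 19.55
tcp_pos: [521.2, -186.3, 202.8]
tcp_rot: [180.0, -0.1, -1.7]
ft_force: [0.5, 0.3, 0.2]
gripper_width: 71.0
grasp_force: 0.0
```

carry_out([
  [60,[0,-0.03,0],0],
  [60,[0,-0.06,0],0],
  [60,[0,-0.06,0],0],
  [60,[0,-0.06,0],0],
  [60,[0,-0.06,0],0],
])

```text
clock: 19.97
tcp_pos: [521.3, -243.8, 202.0]
tcp_rot: [-180.0, -0.0, -1.7]
ft_force: [0.9, 0.3, -0.3]
gripper_width: 71.1
grasp_force: 0.0
```

```bash
cat > n.py <<'E'
from h import *
np.set_printoptions(suppress=True,precision=1)
s=status.read_state();print(s['clock'],s['tcp_pos'],s['ft_force'])
x=camera('side');t=camera('top')
cv2.imwrite('pics/endt.png',t[:,:,::-1]);cv2.imwrite('pics/ends.png',x[:,:,::-1])
for n,z in dict(blank_new=0,pin=10,keeper_end=80,blank_mid=34,blank_low=20,oil_bottle=0).items():
    for c in('top','side'):print(n,c,[(u,f,atz(c,u,z+48 if n=='blank_new' else z)[:2]) for u,f in spot(c,n)])
m=mask('top','blank_new')
if m is not None:
    v,u=np.nonzero(m);b=cv2.minAreaRect(np.c_[u,v].astype(np.float32));print('rect',b,atz('top',b[0],62),[atz('top',q,62)[:2] for q in cv2.boxPoints(b)])
# brightness-gradient edges: rows/cols through the pile, expected silhouettes
for c in('top','side'):
    print(c,'new top corners',[proj(c,q) for q in ((571.2,12,62),(569.6,-44,62),(469.7,-41.5,62),(471.2,14.5,62))])
    print(c,'mid bottom -x edge',proj(c,(470.5,-13,48)),proj(c,(470.5,-13,20)))
for v in(240,254,268):print(v,t[v,316:356].sum(1)//3)
for u in(330,336,342):print(u,t[222:286,u].sum(1)//3)
E
python3 n.py
```

```text
19.9667 [ 521.3 -243.8  202. ] [ 0.9  0.3 -0.3]
blank_new top [(array([337.1, 254.2]), 0.64, array([519.6, -15.5]))]
blank_new side [(array([331.9, 257.4]), 0.65, array([516.7,  -2.4]))]
pin top [(array([279.9, 253. ]), 0.63, array([525.9, 118.1])), (array([276.8, 250.8]), 0.27, array([531. , 125.6]))]
pin side [(array([332.6, 257.7]), 0.36, array([534.1, -41.1]))]
keeper_end top [(array([261.1, 259.8]), 0.57, array([498.3, 152.6]))]
keeper_end side [(array([299.6, 307.2]), 0.86, array([494.5, 149.4]))]
blank_mid top [(array([331.5, 257.4]), 0.48, array([514.2,  -2.8]))]
blank_mid side [(array([318.7, 284.9]), 0.75, array([512.9,  54.3])), (array([331.7, 257.9]), 0.69, array([523.4, -15.4]))]
blank_low top []
blank_low side [(array([331.6, 265.7]), 0.77, array([521.4, -11.1]))]
oil_bottle top [(array([431.5, 205.8]), 0.67, array([ 649. , -238.1]))]
oil_bottle side [(array([325. , 188.9]), 0.58, array([ 653.1, -246.3]))]
rect ((335.5500183105469, 252.15000915527344), (24.83941650390625, 45.098514556884766), 3.3664608001708984) [521.9 -11.9  62. ] [array([472. ,  17.8]), array([574.7, 
[... 983 characters left out ...]
138 138 137 137 138 138 137 138 138 138 139 139 140 140
 140 141 141 141 142 142 142 143 143 144 144 144 144 144 145 143  64 114
 140 196 197 112  94  95  93  87  67 191]
336 [208 209 211 208 203 202 198 196 173 149 142 142 142 138 139 139 138 138
 139 140 140 141 141 142 142 143 143 144 144 145 145 145 144 144 145 144
 144 144 144 144 144 144 144 143 143 144 143 144 143 143 143 145  92  94
  98 196 197 176  99  95  95  91  84 161]
342 [208 209 210 208 203 203 200 196 194 157 137 137 136 138 138 138 139 139
 140 141 141 141 143 143 144 144 145 145 146 146 148 148 148 149 149 150
 150 150 150 150 150 149 149 149 149 149 148 149 149 148 149 149 149  92
  83 196 198 197 101  94  95  92  91 138]
```

```bash
cat > o.py <<'E'
from h import *
np.set_printoptions(suppress=True,precision=2)
t4=cv2.imread('pics/t4.png')[:420,:788]
pre=cv2.resize(t4,(225,120),interpolation=cv2.INTER_AREA).astype(int)
post=cv2.imread('pics/endt.png')[190:310,160:385].astype(int)
t0=cv2.imread('pics/top0.png')[190:310,160:385].astype(int)
def edges(im,n):
    sat=(im[:,:,2]-im[:,:,0])/np.maximum(im.max(2),1)  # red-blue saturation
    print(n)
    for v in(50,57,70,76,80):print(' row',v+190,'L',end=' ');r_=sat[v,155:195];print((r_*100).astype(int))
    for u in(170,175,180):c=sat[32:92,u];print(' col',u+160,(c[:18]*100).astype(int),(c[40:58]*100).astype(int))
edges(pre,'pre');edges(post,'post')
h=12
for z in(48,62):print(z,[proj('top',(x,y,z)) for x,y in((521,-14),(471,-14),(571,-14),(521,14),(521,-42))])
E
python3 o.py
```

```text
pre
 row 240 L [46 47 46 46 46 46 46 46 47 49 60 69 71 72 71 71 71 71 71 70 71 72 72 71
 72 71 72 72 72 72 72 72 71 72 68 49 50 61 70 71]
 row 247 L [45 46 45 45 46 45 45 46 46 50 66 73 72 72 71 71 71 70 70 71 70 71 72 71
 71 71 72 71 72 72 72 72 72 71 62 49 53 66 70 71]
 row 260 L [35 35 35 35 34 34 35 38 41 53 67 70 70 70 70 70 70 70 71 70 70 70 70 70
 70 70 71 71 71 70 70 70 70 68 55 50 61 70 70 71]
 row 266 L [33 34 34 34 34 34 35 38 41 57 69 70 70 70 70 71 70 69 70 70 70 70 70 71
 71 70 70 70 70 69 70 71 71 67 51 51 62 70 71 70]
 row 270 L [32 32 32 32 32 32 36 38 44 59 69 70 70 71 70 69 70 69 70 71 70 70 70 70
 71 71 71 71 71 71 71 71 71 66 50 52 65 70 70 70]
 col 330 [45 45 45 45 45 46 46 46 48 62 70 71 71 72 71 72 72 71] [70 71 71 71 71 71 70 70 69 70 70 70 72 71 53 40 41 58]
 col 335 [37 35 34 35 36 37 40 42 43 52 70 73 72 71 71 71 72 72] [70 70 70 70 70 70 70 70 70 69 70 70 70 69 59 41 41 48]
 col 340 [45 45 45 44 45 45 46 47 46 52 70 72 71 71 71 71 71 71] [70 70 71 70 70 70 70 71 71 71 71 69 70 72 66 41 40 49]
post
 row 240 L [40 39 38 38 38 38 38 38 41 53 67 70 70 69 70 6
[... 532 characters left out ...]
70 69 69 69 70 70 70 69 69 69
 70 71 70 70 70 70 69 68 71 71 49 50 63 70 69 70]
 col 330 [33 32 32 35 36 37 40 42 60 70 70 70 70 70 70 70 70 70] [70 70 70 70 70 69 69 68 69 69 70 70 72 71 52 40 40 60]
 col 335 [33 33 31 33 36 37 40 42 47 68 70 70 70 70 69 71 71 70] [69 69 70 69 70 70 70 69 70 69 69 69 72 69 60 40 40 47]
 col 340 [33 32 31 32 36 36 39 41 41 68 70 70 70 70 70 70 70 71] [69 69 69 70 70 70 71 71 71 69 69 68 71 72 70 40 40 51]
48 [array([336.46, 253.58]), array([336.02, 275.46]), array([336.89, 232.  ]), array([324.13, 253.33]), array([348.79, 253.83])]
62 [array([336.48, 252.57]), array([336.04, 274.66]), array([336.92, 230.78]), array([324.03, 252.31]), array([348.94, 252.82])]
```

```bash
cat > q.py <<'E'
from h import *
np.set_printoptions(suppress=True,precision=2)
t4=cv2.imread('pics/t4.png')[:420,:788]
pre=cv2.resize(t4,(225,120),interpolation=cv2.INTER_AREA).astype(float)
post=cv2.imread('pics/endt.png')[190:310,160:385].astype(float)
def sat(im):return (im[:,:,2]-im[:,:,0])/np.maximum(im.max(2),1)
def cross(p,hi):
    lo=np.median(p[:3]);th=(lo+hi)/2
    for i in range(1,len(p)):
        if p[i]>=th>p[i-1]:return i-1+(th-p[i-1])/(p[i]-p[i-1])
    return np.nan
def line(a,b):
    a=np.array(a,float);b=np.array(b);k=~np.isnan(b);a,b=a[k],b[k]
    for _ in range(4):
        c=np.polyfit(a,b,1);e=b-np.polyval(c,a);k=abs(e)<max(.15,1.8*e.std());a,b=a[k],b[k]
    return c,e.std(),len(a)
def pix2(world_z,uv):return atz('top',uv,world_z)[:2]
for n,im,z in(('pre',pre,48),('post',post,62)):
    s=sat(im)
    R=range(45,83);c,e,k=line(R,[cross(s[v,158:172],.70)+158 for v in R])
    p=[pix2(z,(160+np.polyval(c,v),190+v)) for v in(45,82)];d=p[1]-p[0]
    print(n,'left',c,e,k,'world',p,'yaw',np.degrees(np.arctan2(-d[1],-d[0])))
    U=range(168,188);c,e,k=line(U,[cross(s[34:46,u],.70)+34 for u in U])
    p=[pix2(z,(160+u,190+np.polyval(c,u))) for u in(168,187)];d=p[0]-p[1];print('   far',c,e,k,p,'yaw',np.degrees(np.arctan2(-d[0],d[1])))
    g=im.sum(2)/3  # near edge/right edge: bright top -> dark side
    b=[cross(-g[78:88,u],-90)+78 for u in U];c,e,k=line(U,b)
    p=[pix2(z,(160+u,190+np.polyval(c,u))) for u in(168,187)];d=p[0]-p[1];print('   near',c,e,k,p,'yaw',np.degrees(np.arctan2(-d[0],d[1])))
E
python3 q.py
```

```text
pre left [ -0.05 167.22] 0.07227954005486925 34 world [array([563.47,  12.83]), array([478.26,  14.82])] yaw -1.3322026395453965
   far [ 0.05 32.  ] 0.0663722121280977 15 [array([573.77,   6.4 ]), array([572.38, -37.09])] yaw -1.8356367243435892
   near [-0.01 87.1 ] 0.05607297914266472 14 [array([472.51,   4.13]), array([474.05, -38.7 ])] yaw 2.0595304083464394
post left [ -0.06 167.28] 0.07748992439869984 32 world [array([560.68,  14.02]), array([476.33,  17.25])] yaw -2.192547535649195
   far [ 0.05 30.46] 0.09252580526173194 18 [array([573.16,   6.25]), array([571.62, -36.81])] yaw -2.0370135138798218
   near [ 0.07 71.11] 0.10612647819830803 15 [array([474.06,   4.03]), array([471.9 , -38.44])] yaw -2.9100869746966476
```

The new blank lies within about 2 mm and 1° of the pile. The keeper stands at about 1.2 rad, the bottle is upright and the robot is clear.

```bash
python3 -c "
from plant import r
print(r.sign_off())"
```

```text
the job is handed in; nothing more can be done
None
```

The job is handed in: the pin is pushed home and holds the arm open at about 1.2 rad, the third blank lies flat on the pile, measured within about 2 mm and 1° of square, and the bottle is still standing.

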